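# Open the safety-capped jug in the drip tray

## Task

Make the stain-remover jug ready for dosing: carry it upright by its handle, never by the cap, and stand it down in the sunk well of the drip tray, which keeps it from turning. Then let go of it, take it by the red safety cap, press the cap firmly down, turn it anticlockwise while it is pressed, lift it off and lay it right way up on the flat grooved deck of the tray. Leave the jug standing in the well and everything else where it is.

Things in the scene. Friction and masses are not known exactly. Their poses are not given: they have to be found in the camera images.
- jug: Whitish oblong chemical jug, 160 (x) x 86 (y) mm, shoulder 115 mm high, about 0.7 kg (0.55 to 0.9). Origin: centre of its underside, z up. Along its x axis stand a neck with the red cap (neck axis at x = -47 mm) and, behind it, a carrying handle. The neck rim (35 mm across, 144.5 mm above the underside) carries outside three tabs 48 mm across that hold the cap.
- jug_handle (a point): Where to take the jug's handle: the middle of its bar above the jug's centre of mass, at jug x = +15 mm, 148 mm above the underside. The bar lies level along the jug's x axis from x = -6 to +70 mm, is 20 mm wide (y) and 14 mm high, with 26 mm free below it. Pinch it across, along the jug's y.
- cap: Red round knurled push-and-turn cap, 58 mm across, 40 mm high, 80 g. Origin: centre of its lower rim, z up through its top. Locked on the jug, its origin lies at jug (-47, 0, 124.5) mm, 9.5 mm above the shoulder. Three lugs inside sit in notches under the neck's tabs; a spring liner pushes the cap up (6 N). Pulled or turned unpressed it stays locked.
- cap_grip (a point): On the cap's axis, 26 mm above its lower rim: where to grip it across. To free it press it more than 4.5 mm down (14 N; hard stop at 6.5 mm, 17 N) and, pressed, turn it anticlockwise seen from above: kept pressed for the first 46 degrees, free to lift from 46 to 87 relative to the jug, 65 is best. The jug can turn up to 7 degrees in the well, so turn about 70.
- tray: Dark grey moulded drip tray, fixed on the worktop, 206 (x) x 290 (y) mm, 14 mm high with a 2 mm lip round the edge. Origin: centre of its underside. The +y side is the sunk well for the jug (lighter grey floor), the -y side a flat deck with dark grooves along the tray's y.
- well (a point): Centre of the well's floor, 4 mm above the worktop, at tray (0, +81, 4) mm. The well is 170 (along the tray's x) x 96 mm and 10 mm deep, upright walls: the jug fits either way round, its long side along the tray's x, with 5 mm free on each side.
- deck (a point): A point on the flat deck, 14 mm above the worktop, at tray (0, -65, 14) mm; the deck reaches 95 mm to either side of it along the tray's x, 73 mm towards the tray's -y and 95 mm towards the well. Lay the cap near it; the standing jug's side is 103 mm away from it.
- wash_timer: Bystander: red wind-up timer, about 60 x 67 x 62 mm. Leave alone.
- scrub_brush: Bystander: wooden scrubbing brush, 73 x 148 x 44 mm. Leave alone.
- soap_bar: Bystander: pale soap block, 80 x 98 x 30 mm. Leave alone.
- dosing_cap: Bystander: plain light-blue dosing cap, 65 mm across, 40 mm high. Leave alone.
- tape_measure: Bystander: yellow tape measure, 64 x 56 x 53 mm. Leave alone.
- dryer_ball: Bystander: grey wool dryer ball, 65 mm. Leave alone.
- wash_notes: Bystander: black notebook, 148 x 110 x 16 mm. Leave alone.
Mind the look-alikes: they are no part of the job. Of the things shaped like the cap, the red one is meant.

How it is judged:
On the way, in this order (a step that is already met when the one before it is completed fails the run):
1. the jug, still capped, stands upright in the well and has been let go (horizontal distance between jug and well below 0.012 m and z of jug in the frame of well below 0.004 m and angle between jug's own z axis and vertical below 0.06 rad and contact force between the fingers and jug below 0.2 N and contact force between the fingers and cap below 0.2 N and z of cap in the frame of jug below 0.128 m), for 0.2 s.
2. the cap has been lifted clear of the neck while the jug stays in the well (horizontal distance between jug and well below 0.012 m and z of jug in the frame of well below 0.004 m and angle between jug's own z axis and vertical below 0.06 rad and z of cap in the frame of jug above 0.146 m), for 0.1 s.
At the end, for the whole second after the job is handed in: The open jug stands upright (under 3 degrees) on the well's floor (under 4 mm), centred within 12 mm. The cap lies flat, right way up, on the deck, its centre within 75 mm of the deck point along the tray's x, 55 mm outward or 75 mm inward along its y. Both at rest (horizontal distance between jug and well below 0.012 m and z of jug in the frame of well below 0.004 m and angle between jug's own z axis and vertical below 0.06 rad and linear speed of each of jug, cap below 0.02 m/s and z of cap in the frame of deck between -0.003 and 0.004 m and x of cap in the frame of deck between -0.075 and 0.075 m and y of cap in the frame of deck between -0.055 and 0.075 m and angle between cap's own z axis and vertical below 0.08 rad); the robot touches nothing.
It fails at once if the jug is lifted or carried by its cap (contact force between the fingers and cap above 1 N and height (world z) of jug above 0.03 m).
It fails at once if the jug is tilted more than 25 degrees (angle between jug's own z axis and vertical above 0.44 rad).
It fails at once if a bystander is pushed more than 30 mm away (distance of any of wash_timer, scrub_brush, soap_bar, dosing_cap, tape_measure, dryer_ball, wash_notes from where it was at the start of the episode above 0.03 m).
It also fails if it takes over 62 s, if anything falls off the work surface, if the arm or the gripper's body presses on something with over 40 N, if the wrist force passes 120 N, or if a joint passes its speed limit or range.

## Robot

A 6-joint arm with a two-finger parallel gripper is mounted at the origin on a cart in front of the work surface, level with it; the furniture and walls round the work are solid. World frame = base frame: x ahead of the robot, y to its left, z up, the work surface at z = 0. Lengths are in m, angles in rad, forces in N, time in s.
With the tool pointing down it reaches from about 0.35 to 0.975 m from the base axis. Payload 7.1 kg.
Tool frame: the origin (TCP) lies on the centre line of the jaws, within the pads' length; the fingertips stand 8 mm ahead of it and the grasp point (between the pads) lies 11 mm behind it; x points along the fingers, y is the direction in which the jaws open and shut, and the axes are right-handed (so a half turn about x gives the same grasp; the last joint's range is limited). The gripper opens to 88 mm and grips with 3 to 60 N. Pads are 20 mm wide; open, the fingers measure 115 mm over their backs; the gripper's body (75 mm by 178 mm) begins 61 mm behind the grasp point.
Start: joints at [-1.151, 0.423, 1.63, -0, 1.089, -0.019], TCP at [0.266, -0.566, 0.231] pointing down, gripper open.
Joint ranges: [-3, 3], [-0.9, 2.11], [0.09, 2.58], [-1.31, 4.45], [0.11, 2.69], [-2.54, 2.54]. Speed limits (rad/s): [2.39, 2.39, 3.01, 3.14, 3.14, 3.14].

## Interface

Orientations are given as a unit quaternion [w, x, y, z].
In Python, from cell import * gives the robot as it stands. The module is installed in compiled form; this text tells all that it offers. Calls block until the motion is done:
- move_pose(position, orientation): joint-space move of the TCP to a pose.
- movel(position, attitude=None, vel=0.15, until_force=None): straight line of the TCP; attitude=None keeps the orientation; vel is the mean speed in m/s. With until_force (N) it stops when the force on the tool has changed by that much, and returns True; else False.
- move_joints(angles): joint-space move.
- ungrasp() and close_gripper(): open the fingers fully, or close them until they stop; the grip force is fixed at half the most.
- dwell(seconds).
- inverse_kinematics(position, orientation): joint angles nearest the present ones, or None.
- state(): the state.
- camera(name): name is "side" or "top" or "wrist"; returns a dict with "color" (384x512x3 uint8, red, green, blue), "z_map" (384x512 float32, m along the optical axis (not along the pixel's ray), 0 where there is no reading), "camera_matrix" (3x3 intrinsics, pixels), "extrinsics" (4x4, takes a point from camera to world coordinates). Camera axes: x right, y up, looking along -z (the intrinsics and any distortion apply to the point x, -y, -z); pixel columns grow to the right and rows downward; lengths in m; the calibration is good to about 2 mm. The wrist camera is an equidistant fisheye: a pixel r from the principal point sees the ray r / f radians off the axis. A picture is of the moment at which its call begins.
A pose or a line that the arm cannot do raises IKError and nothing moves.
- sign_off(): hands the job in, once; it reports no verdict.
Trained networks look in a picture, given as the dict that the camera call returned (one of the last four; its "shot" number tells which), for a name from the list of things; names that differ only in an ending like _2 or _b are one class to them, and where a whole thing is asked for, a point or a joint stands for the part that bears it (a point fixed in the world has none). Each returns a list of dicts, best first, with "score" (0 to 1); they miss things now and then, are a little off and sometimes report something else, mostly with a low value. They report only what shows in the picture. A call takes as long as a camera call. They do not tell look-alikes from the thing itself.
- cut_out(picture, query): "pixels" (384x512 bool, what is visible of it) and "xy" ([column, row] in pixels, amid what is visible of it).
The state is a dict: "t": time; "q": joint angles; "qvel": joint speeds; "joint_torque": joint torques, N m; "tool_pos": TCP position; "orientation": TCP orientation; "wrist_force": force on the tool from outside, world axes, zero at the start; "moment": the same for the moment, N m; "gripper_width": finger opening in m.
Only numpy, scipy, OpenCV 4.12 (cv2) and the standard library are available. Lean on these libraries where they do the work, as an engineer would, in place of code of your own. Each camera call takes 0.05 s, during which the arm holds its last target.

## Working session

There is one attempt and no reset: what is moved stays moved. The work goes in short steps, each a Python script; the robot and the scene stay as the last script left them, time stands still between calls to the robot, and variables do not carry over. Pictures are saved under pics/ and viewed, and the job is handed in when it is done.

```bash
mkdir -p pics
cat > h.py <<'E'
from cell import *
import numpy as np, cv2
def save(im,name): cv2.imwrite('pics/'+name,cv2.cvtColor(im,cv2.COLOR_RGB2BGR))
def cloud(p,mask):
    K=p["camera_matrix"];T=np.array(p["extrinsics"]);z=p["z_map"]
    v,u=np.nonzero(mask&(z>0));d=z[v,u]
    x=(u-K[0][2])/K[0][0]*d;y=(v-K[1][2])/K[1][1]*d
    P=np.stack([x,-y,-d,np.ones_like(d)],1)
    return (P@T.T)[:,:3]
E
python3 - <<'E'
from h import *
a=camera("top");b=camera("side")
save(np.hstack([a["color"]]),'top0.png');save(b["color"],'side0.png')
print(a["camera_matrix"],a["extrinsics"]);print(b["extrinsics"])
for p,n in((a,'top'),(b,'side')):
  for q in ["jug","cap","tray","dosing_cap","wash_timer"]:
    for r in cut_out(p,q)[:3]:
        c=cloud(p,r["pixels"]); print(n,q,round(r["score"],2),r["xy"],r["pixels"].sum(),np.median(c,0).round(3) if len(c) else None)
print(state()["t"],state()["orientation"])
E
```

```text
[[421.96319334   0.         256.68085372]
 [  0.         421.96319334 186.40258487]
 [  0.           0.           1.        ]] [[-0.31645295  0.74207805 -0.5909126  -0.61541208]
 [-0.94854344 -0.25481735  0.18797197  0.36015084]
 [-0.0110849   0.61999055  0.78453097  1.58895654]
 [ 0.          0.          0.          1.        ]]
[[-0.94181759  0.20571222 -0.26582345  0.1765647 ]
 [-0.33534638 -0.52129114  0.7847282   1.02177279]
 [ 0.02285677  0.82821376  0.55994601  0.83438073]
 [ 0.          0.          0.          1.        ]]
top jug 0.65 [225.4, 210.2] 944 [0.45  0.177 0.095]
top jug 0.24 [231.7, 195.2] 200 [0.438 0.129 0.161]
top cap 0.67 [229.2, 197.4] 152 [0.435 0.129 0.163]
top cap 0.51 [196.6, 230.6] 176 [0.415 0.317 0.036]
top tray 0.6 [278.3, 187.4] 582 [ 0.526 -0.122  0.01 ]
top tray 0.54 [341.4, 177.4] 99 [ 0.462 -0.418  0.043]
top tray 0.24 [153.6, 254.3] 294 [0.364 0.514 0.027]
top dosing_cap 0.59 [246.2, 172.8] 132 [0.652 0.014 0.035]
top wash_timer 0.69 [159.9, 210.0] 163 [0.551 0.452 0.054]
top wash_timer 0.27 [278.7, 189.3] 592 [ 0.518 -0.126  0.01 ]
side jug 0.63 [253.0, 229.7] 1991 [0.47  0.205 0.087]
side cap 0.89 [253.9, 271.7] 364 [0.422 0.332 0.038]
side cap 0.85 [267.7, 198.7] 343 [0.447 0.144 0.159]
side tray 0.71 [281.4, 185.4] 1940 [ 0.504 -0.186  0.013]
side dosing_cap 0.82 [223.3, 200.1] 236 [0.661 0.028 0.032]
side dosing_cap 0.59 [252.0, 231.7] 2003 [0.471 0.204 0.087]
side wash_timer 0.83 [190.6, 290.0] 609 [0.563 0.462 0.049]
side wash_timer 0.2 [218.5, 304.7] 767 [0.471 0.478 0.043]
0.6 [-0.15389943 -0.69015809 -0.15387756  0.69015829]
```

Run:
```python
import cv2
a=cv2.imread('pics/top0.png');b=cv2.imread('pics/side0.png')
cv2.imwrite('pics/top0c.png',cv2.resize(a[110:310,110:380],None,fx=2.9,fy=2.9,interpolation=2))
cv2.imwrite('pics/side0c.png',cv2.resize(b[110:350,130:400],None,fx=2.4,fy=2.4,interpolation=2))
```

```text
(no output)
```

View pics/top0c.png

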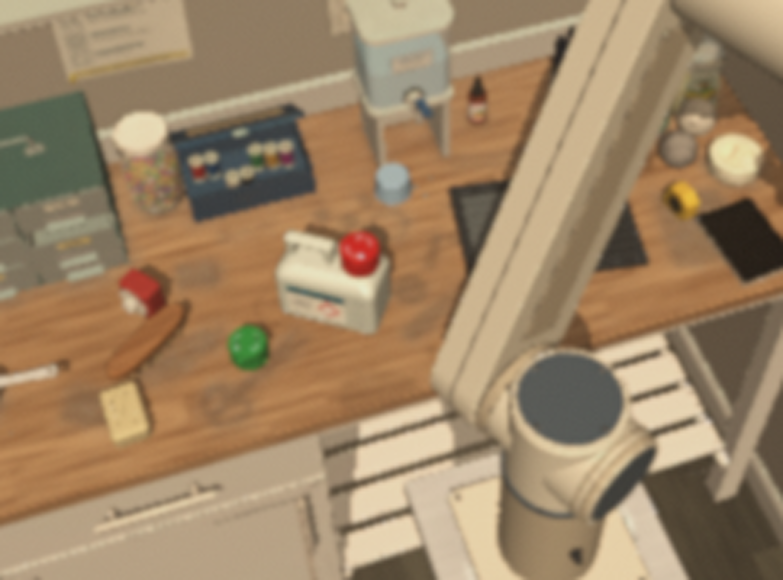

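View pics/side0c.png

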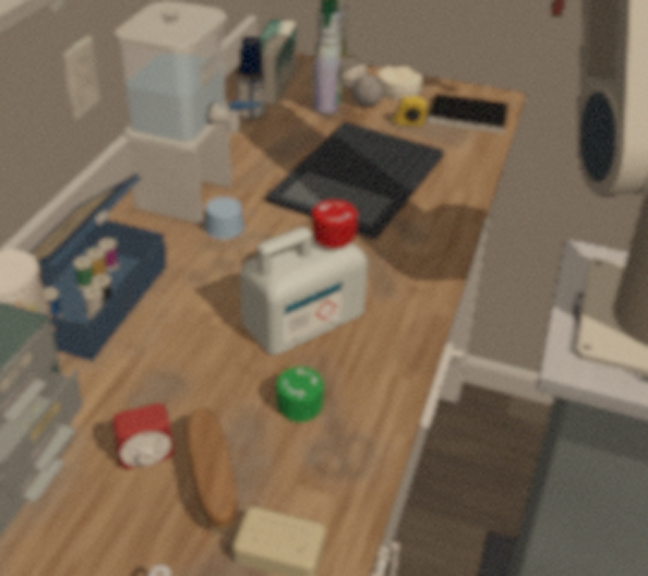

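The top view shows the white jug at about (225,205), with its red cap at (234,197). The green look-alike cap is at (196,230) and the tray is partly behind the arm at (290,187). The side view shows the whole tray at (281,185). Next I'll move above the middle and look with the wrist camera.

```bash
cat >> h.py <<'E'
from scipy.spatial.transform import Rotation as Ro
def att(th):
    x=np.array([0,0,-1.]);y=np.array([np.cos(th),np.sin(th),0]);z=np.cross(x,y)
    q=Ro.from_matrix(np.stack([x,y,z],1)).as_quat();return [q[3],q[0],q[1],q[2]]
def jawang():
    w,x,y,z=state()["orientation"];M=Ro.from_quat([x,y,z,w]).as_matrix();return np.arctan2(M[1,1],M[0,1]),M
def wcloud(p,mask):
    K=p["camera_matrix"];T=np.array(p["extrinsics"]);z=p["z_map"]
    v,u=np.nonzero(mask&(z>0));d=z[v,u]
    a=(u-K[0][2])/K[0][0];b=(v-K[1][2])/K[1][1];r=np.hypot(a,b)+1e-9;k=np.tan(r)/r
    P=np.stack([a*k*d,-b*k*d,-d,np.ones_like(d)],1)
    return (P@T.T)[:,:3]
E
python3 - <<'E'
from h import *
print(jawang())
for th in np.arange(-180,181,30):
    print(th,inverse_kinematics([0.45,0.0,0.42],att(np.radians(th))))
E
```

```text
(np.float64(-1.1320226650794967), array([[ 6.45105560e-06,  4.24829613e-01, -9.05273329e-01],
       [-3.02486605e-05, -9.05273328e-01, -4.24829613e-01],
       [-1.00000000e+00,  3.01239050e-05,  7.01055816e-06]]))
-180 None
-150 None
-120 [-2.64475276e-02 -2.94245374e-02  1.75989653e+00 -4.44089210e-16
  1.41112066e+00  2.06794757e+00]
-90 [-2.64475276e-02 -2.94245374e-02  1.75989653e+00 -4.44089210e-16
  1.41112066e+00  1.54434880e+00]
-60 [-2.64475276e-02 -2.94245374e-02  1.75989653e+00 -4.44089210e-16
  1.41112066e+00  1.02075002e+00]
-30 [-2.64475276e-02 -2.94245374e-02  1.75989653e+00 -4.44089210e-16
  1.41112066e+00  4.97151248e-01]
0 [-2.64475276e-02 -2.94245374e-02  1.75989653e+00 -4.44089210e-16
  1.41112066e+00 -2.64475276e-02]
30 [-2.64475276e-02 -2.94245374e-02  1.75989653e+00 -4.44089210e-16
  1.41112066e+00 -5.50046303e-01]
60 [-2.64475276e-02 -2.94245374e-02  1.75989653e+00 -4.44089210e-16
  1.41112066e+00 -1.07364508e+00]
90 [-2.64475276e-02 -2.94245374e-02  1.75989653e+00 -4.44089210e-16
  1.41112066e+00 -1.59724385e+00]
120 [-2.64475276e-02 -2.94245374e-02  1.75989653e+00 -4.44089210e-16
  1.41112066e+00 -2.12084263e+00]
150 None
180 None
```

Run:
```python
from h import *
move_pose([0.42,0.03,0.42],att(0))
p=camera("wrist");save(cv2.resize(p["color"],None,fx=1.5,fy=1.5),'w1.png')
print(p["camera_matrix"],p["extrinsics"],state()["t"])
s=camera("side");t=camera("top");save(s["color"],'s1.png');save(t["color"],'t1.png')
np.savez('v1.npz',**{n+k:np.array(q[k]) for n,q in (('w',p),('s',s),('t',t)) for k in ("color","z_map","camera_matrix","extrinsics")})
out={}
for p_,n,f in((p,'w',wcloud),(s,'s',cloud),(t,'t',cloud)):
  for q in ["jug","cap","tray"]:
    for i,r in enumerate(cut_out(p_,q)[:2]):
        c=f(p_,r["pixels"]);out[f'{n}_{q}_{i}']=r["pixels"]; print(n,q,round(r["score"],2),r["xy"],r["pixels"].sum(),np.median(c,0).round(3) if len(c) else None)
np.savez('m1.npz',**out)
```

```text
[[297.31863964   0.         257.49223899]
 [  0.         297.31863964 193.90126705]
 [  0.           0.           1.        ]] [[ 9.99998459e-01  1.69448644e-03  4.58564721e-04  4.20959572e-01]
 [-1.75543402e-03  9.64654509e-01  2.63512044e-01  9.91883144e-02]
 [ 4.16106064e-06 -2.63512443e-01  9.64655997e-01  5.73278626e-01]
 [ 0.00000000e+00  0.00000000e+00  0.00000000e+00  1.00000000e+00]] 2.95
w jug 0.9 [302.7, 66.9] 3659 [0.485 0.175 0.113]
w cap 0.94 [276.3, 97.4] 1370 [0.449 0.125 0.164]
w cap 0.82 [259.4, 11.1] 611 [0.426 0.3   0.038]
w tray 0.56 [296.4, 237.1] 7936 [ 0.501 -0.152  0.013]
s jug 0.67 [250.9, 230.7] 1918 [0.471 0.207 0.086]
s cap 0.65 [267.8, 196.8] 335 [0.445 0.146 0.16 ]
s cap 0.6 [255.7, 273.4] 417 [0.421 0.331 0.037]
s tray 0.75 [281.4, 183.0] 1915 [ 0.506 -0.188  0.013]
s tray 0.58 [221.6, 199.7] 270 [0.661 0.031 0.027]
t jug 0.57 [222.0, 208.7] 947 [0.451 0.179 0.095]
t cap 0.49 [232.4, 198.5] 185 [0.435 0.129 0.161]
t cap 0.46 [197.3, 229.2] 173 [0.413 0.317 0.036]
t tray 0.67 [319.3, 194.5] 407 [ 0.43  -0.279  0.013]
```

View pics/w1.png

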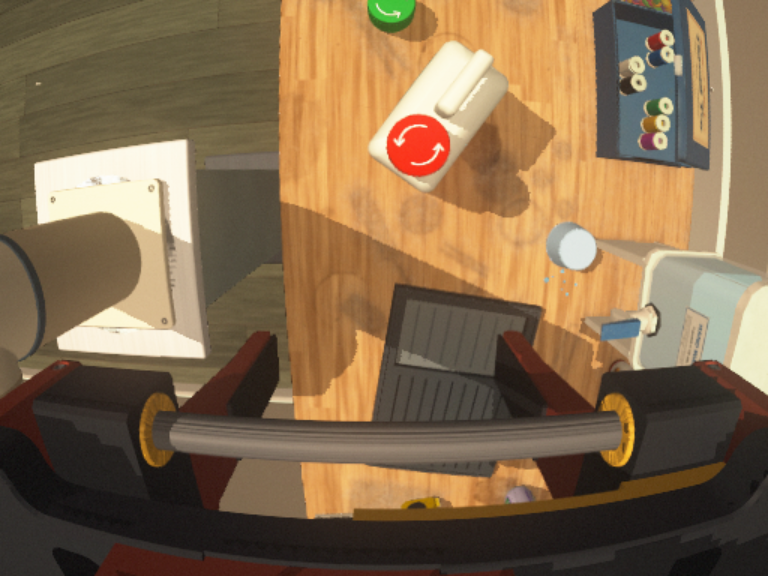

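The wrist view, in 1.5x pixels, shows the jug at (440,120) with its cap at (418,145) and its handle running up-right. The tray is at (455,380), with the lighter well on the jug's side (+y) and the grooved deck away from it. Next I'll fit the poses.

```bash
cat > fit.py <<'E'
from h import *
V=np.load('v1.npz');M=np.load('m1.npz')
def P(n): return {k:V[n+k] for k in("color","z_map","camera_matrix","extrinsics")}
F={'w':wcloud,'s':cloud,'t':cloud}
for n in 'wst':
    p=P(n);full=np.ones((384,512),bool)
    C=F[n](p,full);
    tab=C[(abs(C[:,0]-0.45)<.25)&(abs(C[:,1])<.3)&(abs(C[:,2])<.006)]
    print(n,'table z',np.median(tab[:,2]).round(4),tab[:,2].std().round(4))
    c=F[n](p,M[n+'_cap_0']);top=c[c[:,2]>np.percentile(c[:,2],60)]
    h=np.percentile(c[:,2],80);top=c[abs(c[:,2]-h)<.004]
    (x,y),r=cv2.minEnclosingCircle((top[:,:2]*1000).astype(np.float32))
    cc=np.array([x,y]);
    j=F[n](p,M[n+'_jug_0']|cv2.dilate(M[n+'_jug_0'].astype(np.uint8),np.ones((5,5))).astype(bool))
    hd=j[(j[:,2]>.140)&(j[:,2]<.160)&(np.hypot(j[:,0]*1000-x,j[:,1]*1000-y)>35)&(np.hypot(j[:,0]*1000-x,j[:,1]*1000-y)<130)]
    print(n,'cap',x,y,r,h,len(top),'mean',top[:,:2].mean(0)*1000)
    if len(hd)>10:
        m=np.median(hd,0)*1000
        vx,vy,_,_=cv2.fitLine((hd[:,:2]*1000).astype(np.float32),cv2.DIST_HUBER,0,.01,.01).ravel()
        print('  handle',m,len(hd),'dir line',np.degrees(np.arctan2(vy,vx)),'dir from cap',np.degrees(np.arctan2(m[1]-y,m[0]-x)),np.hypot(m[1]-y,m[0]-x))
    t=F[n](p,M[n+'_tray_0']);t=t[(t[:,2]>-.003)&(t[:,2]<.025)]
    print('  tray rect',cv2.minAreaRect((t[:,:2]*1000).astype(np.float32)))
E
python3 fit.py
```

```text
w table z -0.0003 0.0016
w cap 449.9679260253906 124.9551010131836 29.025312423706055 0.16481880645283198 1338 mean [449.63465627 124.72887531]
  handle [494.52447993 186.57735571 153.4709544 ] 681 dir line 54.551666 dir from cap 54.13083371147228 76.04333481547157
  tray rect ((512.417236328125, -210.7664031982422), (305.47662353515625, 213.90232849121094), 80.90278625488281)
s table z 0.0 0.0019
s cap 449.778564453125 130.6728973388672 29.252111434936523 0.1646814258499015 160 mean [448.55355312 132.16368109]
  handle [495.51383935 198.66482095 153.03022695] 140 dir line 53.354465 dir from cap 56.07295625075063 81.94276689422712
  tray rect ((507.58551025390625, -210.88076782226562), (321.06500244140625, 207.12876892089844), 80.9011001586914)
t table z -0.0005 0.003
t cap 447.113525390625 129.1151885986328 29.154254913330078 0.1652766025209577 82 mean [444.26181919 129.14618231]
  handle [492.89990237 191.83258823 150.68575039] 73 dir line 55.951317 dir from cap 53.86896153490357 77.65220237896966
  tray rect ((437.2374572753906, -269.9260559082031), (135.50315856933594, 101.75833892822266), 86.07212829589844)
```

```bash
cat > ortho.py <<'E'
from h import *
def ortho(p,fish,z,x0,x1,y0,y1,s):
    # image: cols = x, rows = -y ; s px per m
    xs=np.arange(x0,x1,1/s);ys=np.arange(y1,y0,-1/s)
    X,Y=np.meshgrid(xs,ys);Q=np.stack([X,Y,np.full_like(X,z),np.ones_like(X)],-1)@np.linalg.inv(np.array(p["extrinsics"])).T
    a,b,d=Q[...,0],-Q[...,1],-Q[...,2]
    if fish:
        r=np.hypot(a,b);k=np.arctan2(r,d)/(r+1e-12)
    else: k=1/d
    K=p["camera_matrix"]
    return cv2.remap(p["color"],(a*k*K[0][0]+K[0][2]).astype(np.float32),(b*k*K[1][1]+K[1][2]).astype(np.float32),cv2.INTER_CUBIC)
E
python3 - <<'E'
from ortho import *
V=np.load('v1.npz')
def P(n): return {k:V[n+k] for k in("color","z_map","camera_matrix","extrinsics")}
c=np.array([.511,-.209]);th=np.radians(-9.1)
R=np.array([[np.cos(th),-np.sin(th)],[np.sin(th),np.cos(th)]])
out=[]
for n in 'ws':
    im=ortho(P(n),n=='w',.014,.36,.66,-.40,-.02,1500)
    def px(q,): w=c+R@np.array(q)/1000; return tuple(int(round(v)) for v in((w[0]-.36)*1500,(-.02-w[1])*1500))
    def poly(pts): cv2.polylines(im,[np.array([px(q) for q in pts])],True,(0,255,0),1)
    poly([(-103,-145),(103,-145),(103,145),(-103,145)]);poly([(-85,33),(85,33),(85,129),(-85,129)])
    out.append(im)
save(cv2.resize(np.hstack(out),None,fx=.88,fy=.88),'ort.png')
E
```

```text
(no output)
```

View pics/ort.png

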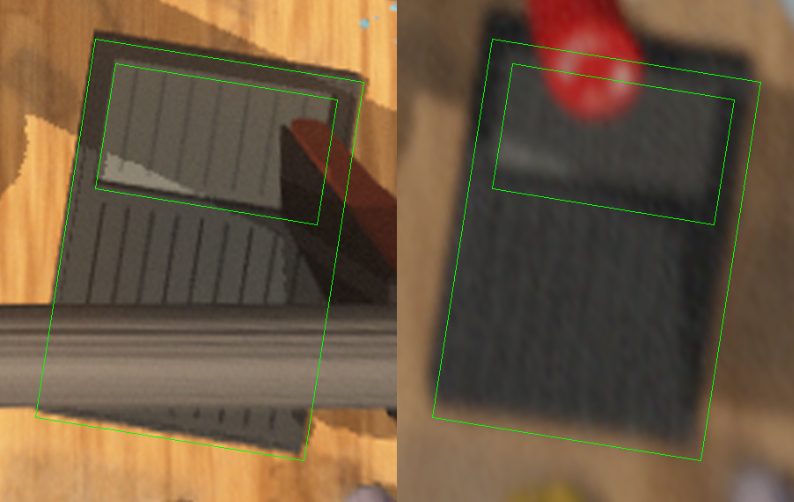

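Run:
```python
from ortho import *
move_pose([0.50,-0.42,0.34],att(0))
p=camera("wrist")
V=dict(np.load('v1.npz'));V.update({'x'+k:np.array(p[k]) for k in("color","z_map","camera_matrix","extrinsics")});np.savez('v2.npz',**V)
print(state()["t"])
im=ortho(p,True,.014,.36,.66,-.40,-.02,1500)
cv2.imwrite('pics/x_ort_raw.png',im[...,::-1])
c=np.array([.511,-.206]);th=np.radians(-9.1)
R=np.array([[np.cos(th),-np.sin(th)],[np.sin(th),np.cos(th)]])
def px(q,): w=c+R@np.array(q)/1000; return tuple(int(round(v)) for v in((w[0]-.36)*1500,(-.02-w[1])*1500))
o=im.copy()
for pts in([(-103,-145),(103,-145),(103,145),(-103,145)],[(-85,33),(85,33),(85,129),(-85,129)]): cv2.polylines(o,[np.array([px(q) for q in pts])],True,(0,255,0),1)
save(np.hstack([im,o])[:, :],'x1.png') if False else save(cv2.resize(np.hstack([cv2.resize(p["color"],None,fx=570/384,fy=570/384)[:,:0],o]),None,fx=1.05,fy=1.05),'x1.png')
C=wcloud(p,np.ones((384,512),bool))
ot=C[(C[:,2]>.06)&(C[:,2]<.3)&(C[:,0]>.4)]
```

```text
5.25
```

View pics/x1.png

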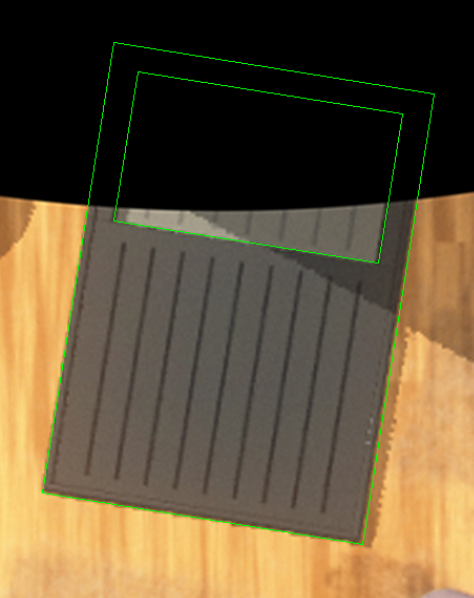

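The tray fits well at centre (0.511, -0.206), yaw -9.1°, with the well on the +y side. Next I'll check for tall obstacles and IK along the route, then grasp the handle.

```bash
cat >> h.py <<'E'
TC=np.array([.511,-.2055]);TY=np.radians(-9.1)
def rot(t): return np.array([[np.cos(t),-np.sin(t)],[np.sin(t),np.cos(t)]])
def tray(x,y): return TC+rot(TY)@np.array([x,y])
WELL=tray(0,.081)
JY=np.radians(54.3);CAP=np.array([.450,.1252]);JUG=CAP+rot(JY)@np.array([.047,0]);HAND=JUG+rot(JY)@np.array([.015,0])
E
python3 - <<'E'
from h import *
V=np.load('v2.npz')
for n,f in(('w',wcloud),('s',cloud),('t',cloud)):
    C=f({k:V[n+k] for k in("z_map","camera_matrix","extrinsics")},np.ones((384,512),bool))
    s=C[(C[:,2]>.08)&(C[:,0]>.56)&(C[:,0]<1.0)&(C[:,1]>-.4)&(C[:,1]<.2)]
    if n=='w': s=s[s[:,2]<.3]
    for lo in np.arange(-.4,.2,.1):
        b=s[(s[:,1]>lo)&(s[:,1]<lo+.1)]
        if len(b)>5: print(n,round(lo,1),'minx',np.percentile(b[:,0],1).round(3),len(b),b[:,2].max().round(2))
print(HAND,WELL)
thg=JY-np.pi/2; thp=TY-np.pi/2
h=WELL+rot(TY)@np.array([.015,0])
capw=WELL+rot(TY)@np.array([-.047,0])
for nm,pos,th in [('g',[*HAND,.137],thg),('gl',[*HAND,.24],thg),('p',[*h,.24],thp),('p',[*h,.141],thp),('c',[*capw,.26],TY+np.radians(55-180)),('c',[*capw,.14],TY+np.radians(55-180)),('c2',[*capw,.14],TY+np.radians(125-180)),('d',[*tray(0,-.065),.03],TY+np.radians(125-180))]:
    print(nm,np.round(pos,3),round(np.degrees(th),1),np.round(inverse_kinematics(pos,att(th)),2))
E
```

```text
w -0.2 minx 0.705 71 0.17
w -0.1 minx 0.631 3394 0.3
w -0.0 minx 0.705 3387 0.3
w 0.1 minx 0.734 1887 0.16
s -0.4 minx 0.631 1715 0.66
s -0.3 minx 0.666 845 0.67
s -0.2 minx 0.666 1331 0.68
s -0.1 minx 0.661 3277 0.69
s -0.0 minx 0.667 4384 0.7
s 0.1 minx 0.666 3900 0.71
t -0.4 minx 0.662 2731 0.78
t -0.3 minx 0.664 1485 0.78
t -0.2 minx 0.664 1855 0.78
t -0.1 minx 0.703 2129 0.79
t -0.0 minx 0.667 3453 0.82
t 0.1 minx 0.665 3603 0.82
[0.48617956 0.17554918] [ 0.5238108  -0.12551948]
g [0.486 0.176 0.137] -35.7 [ 0.32  0.4   1.93 -0.    0.81  0.95]
gl [0.486 0.176 0.24 ] -35.7 [ 0.32  0.25  1.86 -0.    1.03  0.95]
p [ 0.539 -0.128  0.24 ] -99.1 [-0.25  0.31  1.78 -0.    1.05  1.47]
p [ 0.539 -0.128  0.141] -99.1 [-0.25  0.44  1.85 -0.    0.85  1.47]
c [ 0.477 -0.118  0.26 ] -134.1 [-0.27  0.19  1.89 -0.    1.06  2.07]
c [ 0.477 -0.118  0.14 ] -134.1 [-0.27  0.37  1.99 -0.    0.79  2.07]
c2 [ 0.477 -0.118  0.14 ] -64.1 [-0.27  0.37  1.99 -0.    0.79  0.85]
d [ 0.501 -0.27   0.03 ] -64.1 [-0.51  0.64  1.85 -0.    0.65  0.6 ]
```

```bash
python3 - <<'E'
from h import *
thg=JY+np.pi/2
move_pose([*HAND,.27],att(thg))
p=camera("wrist");save(p["color"],'g1.png')
movel([*HAND,.19],vel=.15)
q=camera("wrist");save(q["color"],'g2.png')
s=camera("side");save(s["color"][130:330,150:370],'g2s.png')
print(state()["t"],state()["tool_pos"])
E
python3 -c "
import cv2,numpy as np
a=cv2.imread('pics/g1.png');b=cv2.imread('pics/g2.png');s=cv2.resize(cv2.imread('pics/g2s.png'),(422,384))
cv2.imwrite('pics/gg.png',cv2.resize(np.hstack([b,s]),None,fx=.85,fy=.85))"
```

```text
8.2333 [0.48702295 0.17574811 0.1910852 ]
```

View pics/gg.png

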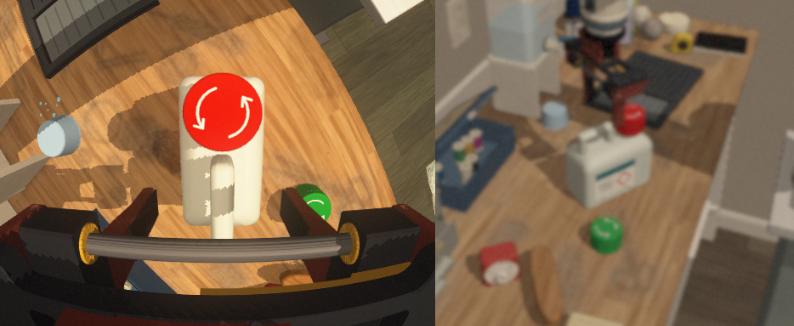

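The wrist view shows the handle centred between the fingers and the red cap at (222,111). The side picture seems to put the gripper farther away, so I'll project the TCP into it to check.

Run:
```python
from h import *
s=camera("side");T=np.linalg.inv(np.array(s["extrinsics"]));K=s["camera_matrix"]
im=s["color"].copy()
def pr(P):
    q=T@np.array([*P,1]);return (int(K[0][0]*q[0]/-q[2]+K[0][2]),int(K[1][1]*-q[1]/-q[2]+K[1][2]))
st=state();print(pr(st["tool_pos"]),pr([*HAND,.148]),pr([*CAP,.1645]),st["tool_pos"],st["t"])
cv2.circle(im,pr(st["tool_pos"]),3,(0,255,0),1);cv2.circle(im,pr([*HAND,.155]),2,(0,0,255),-1);cv2.circle(im,pr([*CAP,.1645]),2,(255,255,0),-1)
save(cv2.resize(im[60:340,130:410],None,fx=2.1,fy=2.1,interpolation=2),'s3.png')
```

```text
(252, 196) (252, 207) (268, 197) [0.48698085 0.17577124 0.19111678] 8.2833
```

View pics/s3.png

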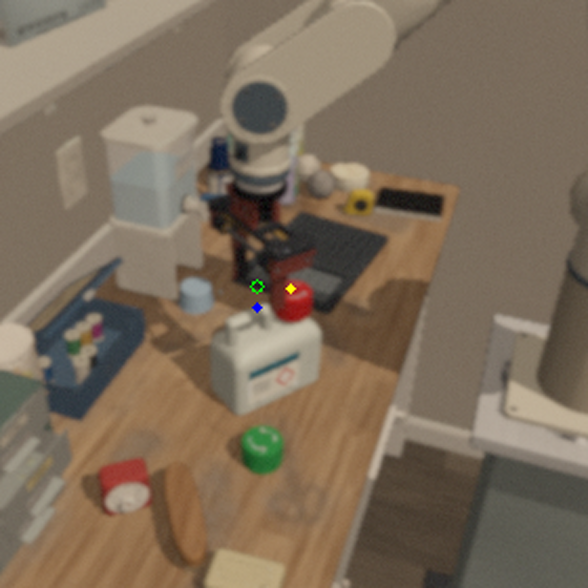

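Run:
```python
from h import *
p=camera("wrist")
r=cut_out(p,"cap")
for k in r[:2]:
    c=wcloud(p,k["pixels"]);h=np.percentile(c[:,2],70);t=c[abs(c[:,2]-h)<.003]
    print(k["score"],k["xy"],h,cv2.minEnclosingCircle((t[:,:2]*1000).astype(np.float32)),len(t))
c=wcloud(p,np.ones((384,512),bool))
d=(c[:,:2]-JUG)@rot(JY)   # jug coords
m=(c[:,2]>.148)&(c[:,2]<.16)&(d[:,0]>-.01)&(d[:,0]<.08)&(abs(d[:,1])<.02)
print('bar',m.sum(),d[m].min(0),d[m].max(0),np.percentile(c[m,2],[10,50,90]))
for lo in np.arange(-.01,.08,.01):
    b=m&(d[:,0]>lo)&(d[:,0]<lo+.01)
    if b.sum()>5: print(round(lo,2),b.sum(),np.percentile(d[b,1],[3,97]).round(4))
b=(c[:,2]>.105)&(c[:,2]<.12)&(abs(d[:,0])<.09)&(abs(d[:,1])<.05);print('shoulder',np.percentile(d[b],[1,99],axis=0))
```

```text
0.79 [372.2, 232.2] 0.03927386100905824 ((422.4491882324219, 312.4979553222656), 27.923295974731445) 670
0.6 [262.6, 134.2] 0.1644206744095728 ((449.88232421875, 125.18928527832031), 29.02207374572754) 6741
bar 2477 [-0.00683682 -0.00998468] [0.06395947 0.01018344] [0.15064147 0.15367212 0.15480586]
-0.01 275 [-0.0082  0.0081]
0.0 406 [-0.0096  0.0094]
0.01 387 [-0.0091  0.0097]
0.02 373 [-0.0093  0.0093]
0.03 348 [-0.0093  0.0094]
0.04 325 [-0.0094  0.0095]
0.05 307 [-0.0095  0.0098]
0.06 56 [-0.0097  0.01  ]
shoulder [[-0.0710537  -0.03739108]
 [ 0.07149531  0.03718843]]
```

The wrist measurements agree to within 1 mm from two different poses, so the pose is good. Grasping now.

Run:
```python
from h import *
print(movel([*HAND,.137],vel=.1,until_force=15), state()["tool_pos"])
close_gripper();s=state();print(s["t"],s["gripper_width"],s["wrist_force"])
movel([*HAND,.152],vel=.08);s=state();print(s["gripper_width"],s["wrist_force"],s["moment"])
movel([*HAND,.225],vel=.12);s=state();print(s["t"],s["gripper_width"],s["wrist_force"],s["moment"])
h=WELL+rot(TY)@np.array([.015,0])
movel([*h,.225],att(TY+np.pi/2),vel=.13)
s=state();print(s["t"],s["tool_pos"],s["gripper_width"],s["wrist_force"],s["moment"])
p=camera("wrist");save(cv2.resize(p["color"],None,fx=1.5,fy=1.5),'c1.png');q=camera("side");save(cv2.resize(q["color"][80:300,150:400],None,fx=2.5,fy=2.5),'c1s.png')
k=cut_out(p,"cap")
for k in k[:1]:
    c=wcloud(p,k["pixels"]);hh=np.percentile(c[:,2],70);t=c[abs(c[:,2]-hh)<.003]
    print(k["score"],k["xy"],hh,cv2.minEnclosingCircle((t[:,:2]*1000).astype(np.float32)),len(t))
c=wcloud(p,np.ones((384,512),bool))
cap=h+rot(TY)@np.array([-.062,0]);print('expected cap',cap)
d=(c[:,:2]-WELL)@rot(TY);b=(c[:,2]>.19)&(c[:,2]<.21)&(abs(d[:,0])<.09)&(abs(d[:,1])<.06)
print('shoulder',np.percentile(d[b],[1,99],axis=0),np.median(c[b,2]))
```

```text
False [0.48644894 0.17565201 0.13719656]
10.1167 0.019826601653760934 [ 0.14838909  1.56156677 -1.94331298]
0.019810650983080408 [-0.59319391 -0.32597829 -7.43342061] [ 0.18445188 -0.1501552  -0.01751316]
11.2167 0.019609752038221587 [ 0.4117577  -1.07548541 -7.44514021] [ 0.24283534 -0.13364199 -0.02014788]
13.7333 [ 0.53855677 -0.12748248  0.22500173] 0.020037590194792267 [-6.38368842e-03 -8.76918597e-02 -7.36115801e+00] [ 0.04672798 -0.28440982 -0.03916731]
0.77 [255.6, 139.0] 0.25270545947307466 ((479.1707763671875, -120.1139144897461), 28.915613174438477) 13296
expected cap [ 0.47740235 -0.11808605]
shoulder [[-0.07239441 -0.04044779]
 [ 0.0337099   0.03801273]] 0.20024021599541855
```

View pics/c1.png

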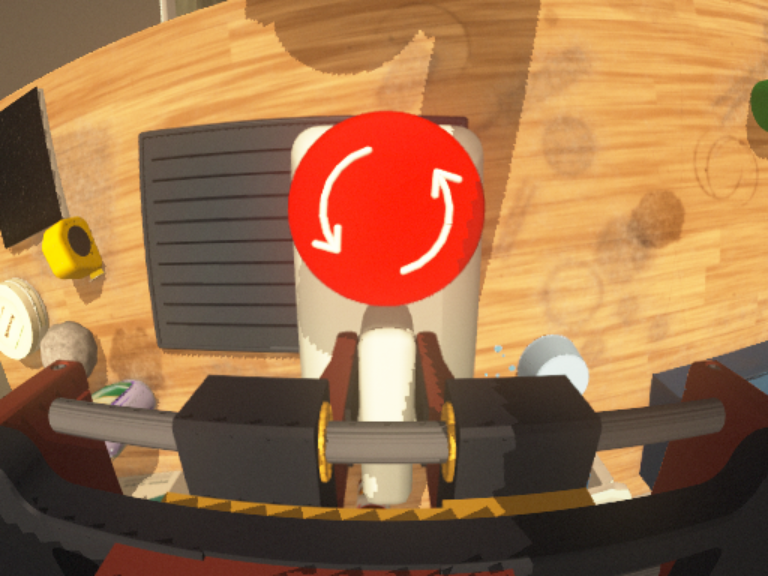

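View pics/c1s.png

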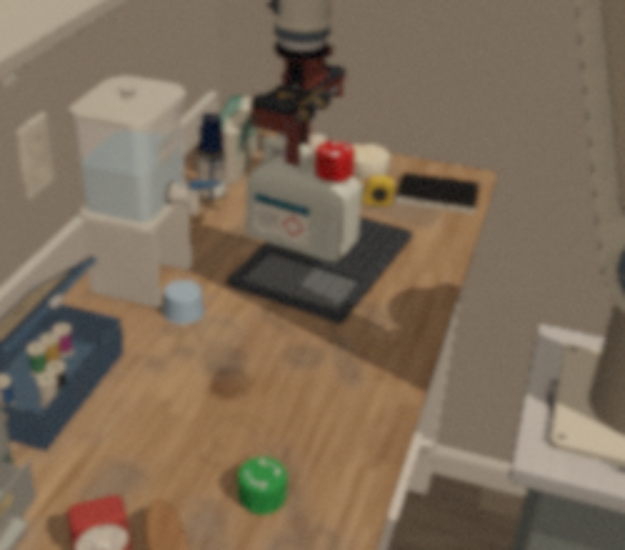

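The jug hangs upright over the well with its cap at (388,208), and the deck is visible on the left. I'll check the tray fit from this same pose so that any hand-eye bias cancels.

Run:
```python
from ortho import *
p=camera("wrist")
np.savez('v3.npz',**{k:np.array(p[k]) for k in("color","z_map","camera_matrix","extrinsics")})
im=ortho(p,True,.014,.36,.66,-.40,-.02,1500)
def px(q,): w=tray(*(np.array(q)/1000)); return tuple(int(round(v)) for v in((w[0]-.36)*1500,(-.02-w[1])*1500))
o=im.copy()
for pts in([(-103,-145),(103,-145),(103,145),(-103,145)],[(-85,33),(85,33),(85,129),(-85,129)]): cv2.polylines(o,[np.array([px(q) for q in pts])],True,(0,255,0),1)
save(cv2.resize(o,None,fx=1.05,fy=1.05),'x3.png')
# jug edges in tray frame at shoulder-side heights
C=wcloud(p,np.ones((384,512),bool));d=(C[:,:2]-WELL)@rot(TY)
for x0 in np.arange(-.08,.03,.015):
    b=(C[:,2]>.17)&(C[:,2]<.206)&(d[:,0]>x0)&(d[:,0]<x0+.015)&(abs(d[:,1])<.06)
    if b.sum()>20: print(round(x0,3),b.sum(),(np.percentile(d[b,1],[1,99])*1e3).round(1),(d[b,0].min()*1e3).round(1))
b=(C[:,2]>.236)&(C[:,2]<.246)&(abs(d[:,1])<.02)&(d[:,0]>-.01)&(d[:,0]<.08);print('bar',b.sum(),np.percentile(d[b],[2,50,98],axis=0)*1e3)
```

```text
-0.08 493 [-42.4  38.5] -77.4
-0.065 186 [-42.8  40. ] -65.0
-0.035 72 [-43.2  40.1] -30.2
-0.02 813 [-42.7  39.6] -20.0
-0.005 1946 [-41.8  38.8] -5.0
0.01 998 [-42.5  39.3] 10.0
0.025 421 [-42.8  40.1] 25.0
bar 3504 [[ -3.0221435  -15.40641405]
 [ 15.57662496  -1.40692408]
 [ 66.92298277  12.63704318]]
```

View pics/x3.png

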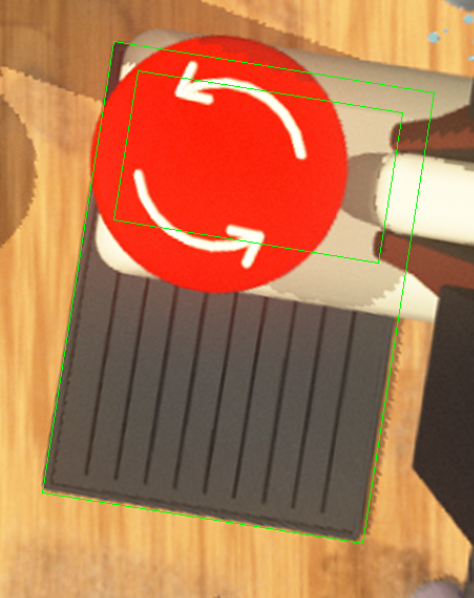

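The tray fit is unchanged. In the grasp the jug sits about (+2, -1.5) mm off in the tray frame, so I'll correct for that and lower it.

Run:
```python
from h import *
h=WELL+rot(TY)@np.array([.013,.0018])
A=att(TY+np.pi/2)
movel([*h,.165],A,vel=.1)
s=state();print(s["t"],s["tool_pos"],s["wrist_force"])
r=movel([*h,.1385],A,vel=.03,until_force=6)
s=state();print(r,s["t"],s["tool_pos"],s["wrist_force"],s["moment"],s["gripper_width"])
```

```text
14.6833 [ 0.53740716 -0.12592018  0.16535464] [ 0.04666693  0.03817906 -6.18996317]
True 15.4417 [ 0.53688664 -0.12534937  0.14057685] [0.92996664 2.18148121 6.00634765] [ 0.33235394 -0.25895362  0.10723358] 0.019504224229662793
```

Contact came at z = 0.1406, which is floor height (0.141 expected), so the jug is seated. Releasing.

Run:
```python
from h import *
ungrasp();dwell(.1)
s=state();print(s["t"],s["gripper_width"],s["wrist_force"],s["tool_pos"])
P=s["tool_pos"]
movel([P[0],P[1],.20],vel=.12)
movel([.43,-.09,.27],vel=.2) if False else None
h2=WELL+rot(TY)@np.array([.02,0])
movel([*h2,.27],vel=.15)
p=camera("wrist");save(cv2.resize(p["color"],None,fx=1.5,fy=1.5),'d1.png')
for k in cut_out(p,"cap")[:2]:
    c=wcloud(p,k["pixels"]);hh=np.percentile(c[:,2],70);t=c[abs(c[:,2]-hh)<.003]
    print(k["score"],k["xy"],hh,cv2.minEnclosingCircle((t[:,:2]*1000).astype(np.float32)),len(t))
C=wcloud(p,np.ones((384,512),bool));d=(C[:,:2]-WELL)@rot(TY)
for x0 in np.arange(-.08,.08,.02):
    b=(C[:,2]>.09)&(C[:,2]<.122)&(d[:,0]>x0)&(d[:,0]<x0+.02)&(abs(d[:,1])<.06)
    if b.sum()>20: print(round(x0,3),b.sum(),(np.percentile(d[b,1],[1,99])*1e3).round(1),(d[b,0].min()*1e3).round(1),np.percentile(C[b,2],90).round(4))
b=(C[:,2]>.152)&(C[:,2]<.165)&(abs(d[:,1])<.02)&(d[:,0]>-.015)&(d[:,0]<.08);print('bar',b.sum(),np.percentile(d[b],[2,50,98],axis=0)*1e3,np.median(C[b,2]))
print('cap expected',tray(-.047,.081),state()["t"])
```

```text
16.675 0.08769320826486807 [-0.05377885 -0.25994509 -1.16348114] [ 0.53538226 -0.1252784   0.13933557]
0.91 [496.6, 68.9] 0.03840686968141975 ((427.0649719238281, 312.24688720703125), 29.009090423583984) 418
0.62 [259.8, 122.2] 0.1684385387921738 ((477.8749084472656, -117.9028549194336), 29.00326919555664) 3476
-0.08 450 [-41.8  41.5] -79.0 0.1124
-0.06 233 [-41.3  41.6] -60.0 0.1123
-0.04 366 [-41.9  41.9] -39.7 0.1165
-0.02 1151 [-41.6  40.9] -20.0 0.1192
0.0 1011 [-40.9  41.5] 0.1 0.1191
0.02 983 [-41.3  41.9] 20.0 0.119
0.04 902 [-41.   41.4] 40.0 0.119
0.06 549 [-40.8  41.1] 60.0 0.1168
bar 1564 [[-4.65608809 -9.06918504]
 [28.96369763  0.35468594]
 [65.99048488  9.85647421]] 0.15773555230237904
cap expected [ 0.47740235 -0.11808605] 18.05
```

View pics/d1.png

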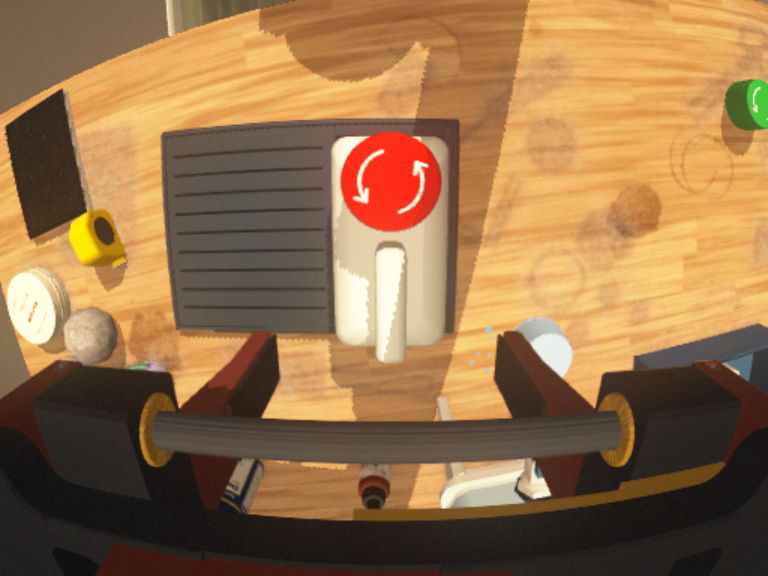

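The jug is seated: cap top at 0.1684 and cap at (0.478, -0.118), with the jug centred in the well. Next I'll grip the cap, with the jaw turn kept clear of the handle.

```bash
cat >> h.py <<'E'
CAPW=np.array([.4777,-.1180]);T0=TY+np.radians(55)
E
python3 - <<'E'
from h import *
movel([*CAPW,.25],att(T0),vel=.1)
print(state()["t"],state()["q"])
print(movel([*CAPW,.1435],att(T0),vel=.1,until_force=12))
close_gripper();s=state();print(s["t"],s["gripper_width"],s["tool_pos"],s["wrist_force"],s["moment"])
r=movel([*CAPW,.1325],att(T0),vel=.02,until_force=17);s=state();print(r,s["t"],s["gripper_width"],s["tool_pos"],s["wrist_force"],s["moment"])
E
```

```text
18.9 [-2.66306124e-01  2.02705308e-01  1.89933349e+00  3.27831398e-05
  1.03961257e+00 -1.06880382e+00]
False
20.7 0.05742738319136903 [ 0.47809074 -0.11784285  0.1437475 ] [1.02200161 1.90127726 2.40767607] [ 0.35752605 -0.25937303  0.03763314]
True 21.1333 0.0574331785470176 [ 0.47836373 -0.11732671  0.13729512] [-4.72097832  3.20695913 15.84644504] [0.55262361 0.32692497 0.07258192]
```

Run:
```python
from h import *
p=state()["tool_pos"]
movel([*CAPW,.1362],att(T0),vel=.02);s=state();print(s["t"],s["tool_pos"],s["wrist_force"],s["moment"])
for a in (8,18,32,46,60,71):
    movel([*CAPW,.1362],att(T0+np.radians(a)))
    s=state();print(a,round(s["t"],2),s["gripper_width"],s["tool_pos"].round(4) if hasattr(s["tool_pos"],'round') else s["tool_pos"],np.round(s["wrist_force"],1),np.round(s["moment"],2),round(np.degrees(jawang()[0]-T0),1))
```

```text
21.3833 [ 0.47832841 -0.11752174  0.13739104] [-2.33417468  5.74166865 15.28458167] [1.17144781 0.06200284 0.0816801 ]
8 21.68 0.05734144597808712 [ 0.479  -0.1182  0.1377] [-1.1  3.  14.8] [ 0.54 -0.04  0.08] 8.0
18 22.0 0.05735672133427763 [ 0.4792 -0.118   0.1377] [ 0.3  5.2 15.1] [ 0.93 -0.13  0.1 ] 18.0
32 22.39 0.05744772432285009 [ 0.4793 -0.1178  0.1377] [ 0.8  5.6 14.9] [ 1.09 -0.23  0.1 ] 32.0
46 22.78 0.057479767308581224 [ 0.4792 -0.1175  0.1377] [ 1.   7.6 14.6] [ 1.42 -0.16  0.01] 46.0
60 23.18 0.05737757096671749 [ 0.4792 -0.1175  0.1377] [ 0.1  7.6 15.3] [ 1.53 -0.08 -0.03] 60.0
71 23.52 0.057362695098871805 [ 0.4788 -0.1174  0.1376] [ 0.2  7.9 15.9] [ 1.58 -0.02 -0.  ] 71.0
```

Run:
```python
from h import *
A=att(T0+np.radians(71))
for z in (.1435,.148,.153,.158):
    movel([*CAPW,z],A,vel=.03);s=state();print(z,round(s["t"],2),s["gripper_width"],np.round(s["tool_pos"],4),np.round(s["wrist_force"],1),np.round(s["moment"],2))
p=camera("side");save(cv2.resize(p["color"][80:300,150:400],None,fx=2.5,fy=2.5),'l1s.png');w=camera("wrist");save(w["color"],'l1w.png')
C=wcloud(w,np.ones((384,512),bool));d=(C[:,:2]-WELL)@rot(TY)
b=(C[:,2]>.14)&(C[:,2]<.17)&(abs(d[:,1])<.008)&(d[:,0]>.02)&(d[:,0]<.06);print('bar z',b.sum(),np.percentile(C[b,2],[10,50,90]))
b=(C[:,2]>.10)&(C[:,2]<.13)&(abs(d[:,1])<.035)&(d[:,0]>-.07)&(d[:,0]<.07);print('shoulder z',b.sum(),np.percentile(C[b,2],[10,50,90]))
```

```text
0.1435 23.91 0.057305620493610133 [ 0.4782 -0.1177  0.144 ] [0.4 5.9 7.9] [ 1.08 -0.19 -0.02]
0.148 24.21 0.05747553118665844 [ 0.4772 -0.1179  0.1478] [-0.7  2.7  0.2] [ 0.67 -0.1  -0.03]
0.153 24.52 0.05723911693396906 [ 0.4778 -0.1183  0.1532] [-0.3 -0.3 -1. ] [ 0.04 -0.09  0.05]
0.158 24.84 0.05720610751301805 [ 0.4779 -0.1181  0.1583] [ 0.5  0.5 -0.5] [ 0.08 -0.11 -0.01]
bar z 433 [0.15724224 0.15839845 0.15913423]
shoulder z 1449 [0.11259941 0.11497678 0.11769298]
```

View pics/l1w.png

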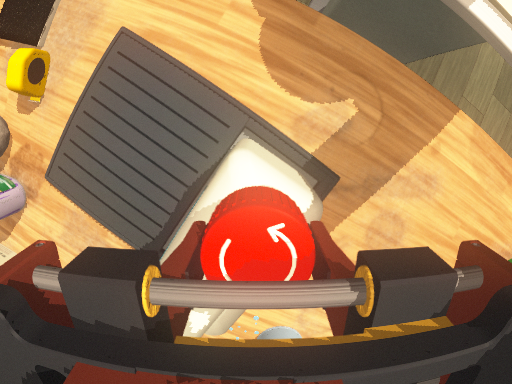

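View pics/l1s.png

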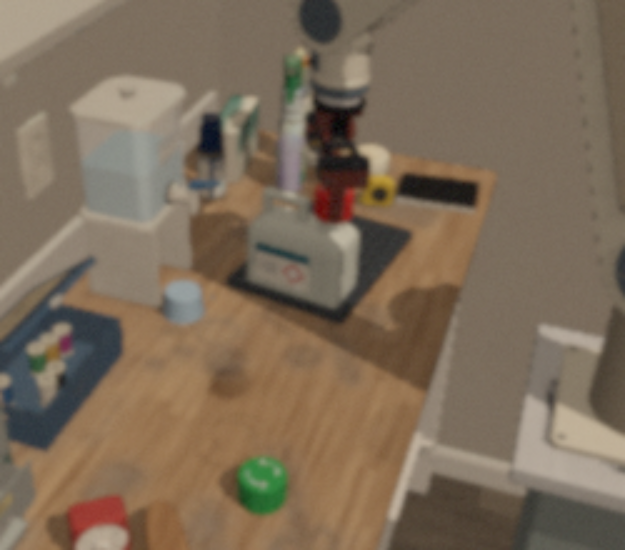

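The load is about -0.8 N, so the cap is free and the jug is still in the well. Next I'll lift it straight up, carry it to the outer part of the deck (to keep the gripper body clear of the jug) and lower it.

Run:
```python
from h import *
A=att(T0+np.radians(71))
movel([*CAPW,.215],A,vel=.1);dwell(.15)
D=tray(0,-.085)
movel([*D,.215],A,vel=.13)
print(state()["t"],state()["tool_pos"],state()["gripper_width"],state()["wrist_force"])
p=camera("wrist");save(cv2.resize(p["color"],None,fx=1.5,fy=1.5),'e1.png')
movel([*D,.045],A,vel=.1)
r=movel([*D,.026],A,vel=.02,until_force=4)
s=state();print(r,s["t"],s["tool_pos"],s["wrist_force"],s["gripper_width"])
```

```text
Traceback (most recent call last):
cell.IKError: the arm cannot follow that straight line within its joint ranges
```

Run:
```python
from h import *
A=att(T0+np.radians(52))
D=tray(0,-.085)
print(state()["tool_pos"],inverse_kinematics([*D,.03],A))
movel([*D,.215],A,vel=.13)
print(state()["t"],state()["tool_pos"],state()["gripper_width"],state()["wrist_force"])
p=camera("wrist");save(cv2.resize(p["color"],None,fx=1.5,fy=1.5),'e1.png')
movel([*D,.045],A,vel=.1)
r=movel([*D,.026],A,vel=.02,until_force=4)
s=state();print(r,s["t"],s["tool_pos"],s["wrist_force"],s["gripper_width"])
```

```text
[ 0.47719279 -0.11783208  0.21422919] [-5.47532234e-01  6.46073694e-01  1.83459439e+00 -4.44089210e-16
  6.60924569e-01 -2.25620957e+00]
27.2833 [ 0.49749658 -0.28874891  0.21498198] 0.057291614085308716 [ 0.65246267 -0.02893506 -1.00271256]
True 29.9417 [ 0.49742977 -0.28951215  0.02869738] [-0.33818797 -1.52186635  2.79265196] 0.05751802798399864
```

View pics/e1.png

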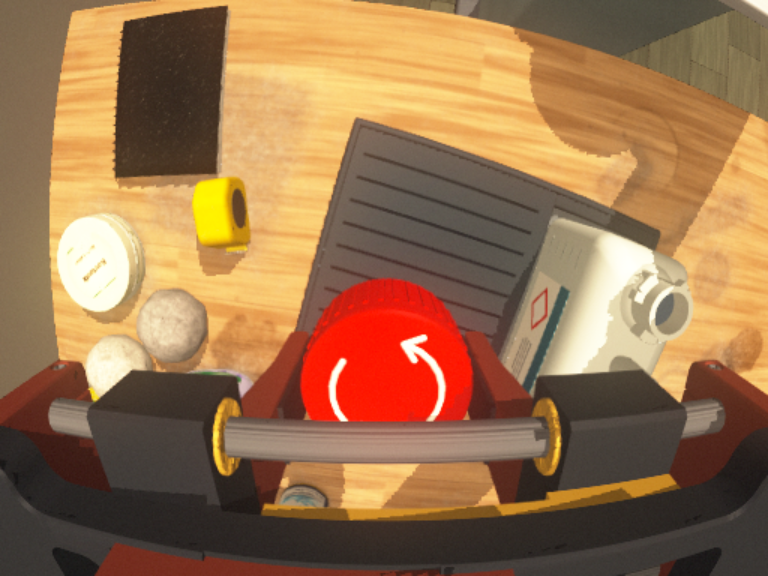

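The cap was held level over the deck at (387,370), and the open neck of the jug in the well is at (665,305). Contact came at TCP z = 0.0287, the expected deck height. Releasing and backing off.

Run:
```python
from h import *
ungrasp();dwell(.1)
P=state()["tool_pos"]
movel([P[0],P[1],.27],vel=.12)
A=att(T0+np.radians(52))
movel([.42,-.40,.32],vel=.15) if inverse_kinematics([.42,-.40,.32],A) is not None and inverse_kinematics([.42,-.40,.32],A)[5]>-2.5 else move_pose([.48,-.42,.34],att(0))
p=camera("wrist");save(cv2.resize(p["color"],None,fx=1.5,fy=1.5),'f1.png');print(state()["t"],state()["wrist_force"])
for k in cut_out(p,"cap")[:3]:
    c=wcloud(p,k["pixels"]);hh=np.percentile(c[:,2],70);t=c[abs(c[:,2]-hh)<.003]
    (x,y),r=cv2.minEnclosingCircle((t[:,:2]*1000).astype(np.float32))
    print(k["score"],k["xy"],hh,x,y,r,'deck frame mm',rot(TY).T@(np.array([x,y])/1000-tray(0,-.065))*1000)
    X=np.c_[t[:,:2]-t[:,:2].mean(0),np.ones(len(t))];print('tilt',np.linalg.lstsq(X,t[:,2],rcond=None)[0])
C=wcloud(p,np.ones((384,512),bool));d=(C[:,:2]-WELL)@rot(TY)
b=(C[:,2]>.09)&(C[:,2]<.122)&(abs(d[:,0])<.09)&(abs(d[:,1])<.06)
print('jug',np.percentile(d[b],[1,99],axis=0)*1e3,np.percentile(C[b,2],[50,95]))
s=camera("side");save(cv2.resize(s["color"][80:300,150:400],None,fx=2.5,fy=2.5),'f1s.png')
```

```text
34.025 [ 0.44514727 -0.52315099 -0.29419545]
0.76 [319.0, 220.0] 0.053718407029560884 495.43743896484375 -293.3059997558594 28.941991806030273 deck frame mm [ -1.47946042 -24.16220105]
tilt [0.00368976 0.00427287 0.05344138]
jug [[-80.07346094 -45.29476963]
 [ 21.44441541  29.86640071]] [0.10804249 0.11860027]
```

```bash
ls pics
```

```text
c1.png
c1s.png
d1.png
e1.png
f1.png
f1s.png
g1.png
g2.png
g2s.png
gg.png
l1s.png
l1w.png
ort.png
s1.png
s3.png
side0.png
side0c.png
t1.png
top0.png
top0c.png
w1.png
x1.png
x3.png
x_ort_raw.png
```

View pics/f1.png

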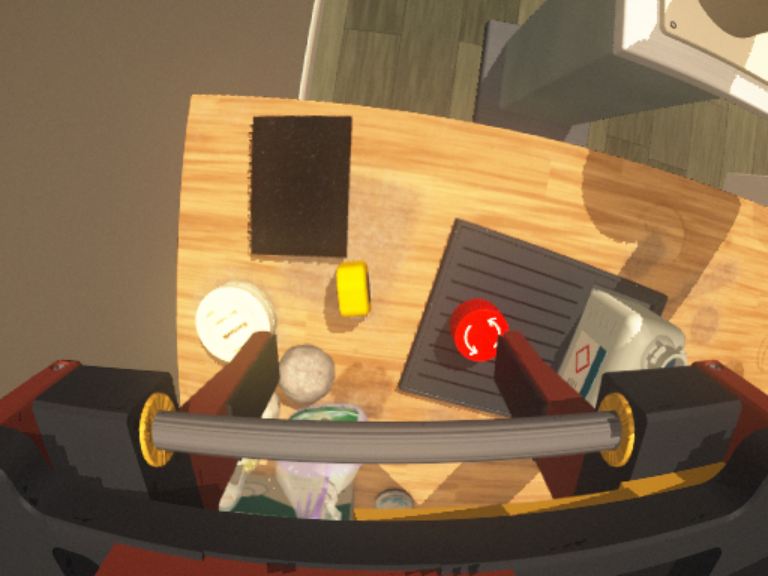

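View pics/f1s.png

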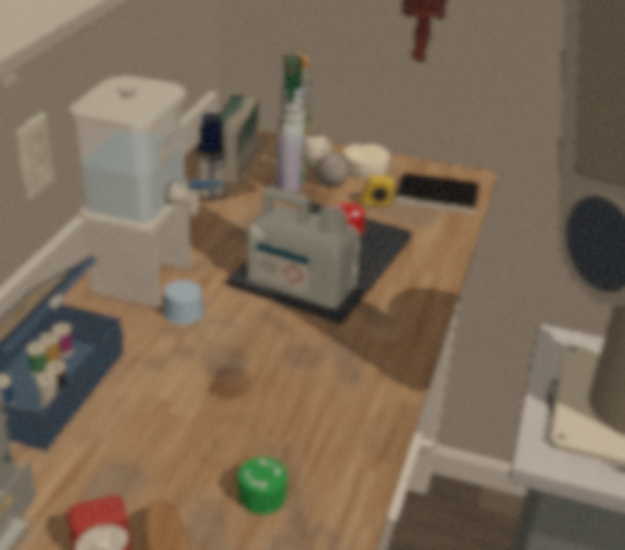

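The wrist view shows the cap lying right way up on the deck at (480,330), with its top at 0.0537 m and flat. The open jug is in the well at (630,345), shoulder at about 0.119 m, and the bystanders are unmoved. Handing in.

```bash
python3 -c "
from cell import *
print(sign_off(), state()['t'])"
```

```text
the job is handed in; nothing more can be done
the job is handed in; nothing more can be done
```

I carried the jug upright by its handle into the tray's well and let go of it. Then I gripped the red cap, pressed it about 6 mm down, turned it 71° anticlockwise and lifted it off. I laid it on the grooved deck and handed the job in at about 34 s; `sign_off()` gave no verdict.

**Last checks (wrist camera):**
- **Cap:** it lies right way up and flat (about 0.3° tilt), 1.5 mm to one side of the deck point along the tray's x and 24 mm outward along its y. Its top is at 0.0537 m, where 0.054 m is expected.
- **Jug:** its shoulder is at about 0.119 m, the height for standing on the well floor. It was centred within about 1 mm when I set it down. In the final view a finger hid part of it, so I did not re-measure its centring, but nothing in the final pictures suggests it moved.
- **Bystanders:** none looked moved in the pictures. I did not measure them. The arm stood clear of everything at hand-in.

**What disagreed or failed:**
- **Camera mismatch:** the side camera placed the jug about 6 mm away from where the wrist camera did. I used the wrist camera, which agreed with itself within 1 mm from two poses.
- **Rejected move:** one straight line towards the deck was refused because of the last joint's range. Nothing moved, and I repeated it with the wrist turned back 19°.

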